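# Draw the cabin filter from a car heater unit

### The job

The fan of the car heater unit on the bench is still switched on: first turn its selector knob to off (the ring mark). Then lift the filter flap on top of the unit by its bow grip and fold it back as far as it goes, draw the filter straight up out of its slot, and finish while holding it in the gripper for inspection: upright and still, its lower edge at least 5 cm above the top of the unit and touching nothing else. Leave the fan off, the flap folded back and the other things on the bench where they are.

Things in the scene. Friction and masses are not known exactly. Their poses are not given: they have to be found in the camera images.
- heater: Fixed dark plastic car heater unit. Origin: centre of the filter slot at bench level; x points from the robot towards the flap hinge and the round fan scroll behind it, z up. Filter box: x -78..108 mm, y -120..120 mm, 150 mm high; stub air outlets stick out 28 mm at y = +-120. Fan scroll: centre x 195, radius 78, up to 140 mm high.
- slot_mouth (a point): Centre of the filter slot's mouth, heater frame (0, 0, 100 mm), in the floor of a 50 mm deep well below the flap. The well's opening spans x -62..92, y -104..104 mm; the slot is 29 mm in x, 184 mm in y, its bottom at z 30 mm.
- flap (a joint): Flap over the top opening, hinge angle: 0 closed, positive opens (lifts the robot-side edge and swings it away from the robot), stop at 2.5 rad. Stiff hinge (0.15 Nm of friction): stays at any angle where it is left.
- flap_hinge (a point): Point on the hinge line, mid-width, fixed on the unit at x 100, z 153 mm of the heater frame; the hinge line runs along the heater's y.
- flap_grip (a point): Middle of the flap's round bow grip: bar 10 mm thick, 84 mm long, parallel to the hinge, its axis 33 mm above the flap's outer face and 147 mm from the hinge; the frame moves with the flap (z: outward normal, -x: from hinge to free edge). The flap is a 6 mm plate, 130 g, 236 mm wide, reaching 174 mm from the hinge; the hinge line lies in its middle plane.
- filter: Loose cabin filter, grey frame and white pleats, 25 mm thick (x), 180 mm (y), 110 mm high (z), 100 to 200 g. Origin: centre of its underside. It starts upright in the slot under the flap, axes parallel to the heater's, 2 mm play, top at z 140 mm; its upper 40 mm stand free in the well with 49 mm clear on the robot's side, 79 mm on the hinge side.
- filter_top (a point): Centre of the filter's top edge.
- control: Fixed aluminium fan control box, 120 x 120 mm, face plate at height 68 mm, standing left or right of the heater unit; origin: centre of its underside, z up. On the face plate, 40 mm from the knob axis, are three white marks: ring = off, one dot = low, two dots = high.
- fan_knob (a joint): Angle of the fan selector knob, detented: 0 = off (pointer at the ring), 0.7 = low (one dot), 1.4 = high (two dots); grows clockwise seen from above, so it is turned off anticlockwise. Detent torque under 0.1 Nm; end stops just beyond 0 and 1.4.
- knob_grip (a point): On the vertical knob axis, 24 mm above the face plate (92 mm above the bench), turning with the knob: its x is the direction of the pointer. The knob's grip is a bar 46 mm long along x, 12 mm wide, from 3 to 31 mm above the face plate, on a 3 mm skirt of radius 26 mm.
- tool_case: Bystander: closed blue tool case 130 x 160 x 55 mm, on the other side of the heater unit from the control box; origin: centre of its underside.
- piston: Bystander: aluminium piston standing on the bench, 76 mm diameter, 55 mm high; origin: centre of its underside.
- spray_can: Bystander: plain steel spray can, 60 mm diameter, 190 mm high; origin: centre of its underside.
Not all that is in view belongs to the job. Leave any green or red look-alike of the control alone.

How it is judged:
By the outcome, as a careful person would: the job done as asked, in the order asked, and still so for the second after the job is handed in, while the arm keeps its last pose, push and grip.
It also fails if it takes over 72 s, if anything falls off the work surface, if the arm or the gripper's body presses on something with over 40 N, if the wrist force passes 120 N, or if a joint passes its speed limit or range.

### The arm

A 7-joint arm with a two-finger parallel gripper is mounted at the origin on the work surface. World frame = base frame: x ahead of the robot, y to its left, z up, the work surface at z = 0. Lengths are in m, angles in degrees, forces in N, time in s.
With the tool pointing down it reaches from about 0.4 to 0.925 m from the base axis. Payload 5.6 kg.
Tool frame: the origin (TCP) lies midway between the tips of the shut fingers; the grasp point (between the pads) lies 19 mm behind it; x points along the fingers, z is the direction in which the jaws open and shut, and the axes are right-handed (so a half turn about x gives the same grasp; the last joint's range is limited). The gripper opens to 85 mm and grips with 20 to 120 N. Pads are 22 mm wide; open, the fingers measure 114 mm over their backs; the gripper's body (76 mm by 85 mm) begins 54 mm behind the grasp point. The pads swing forward as they close: fully open they stand 13 mm farther back than shut.
Start: joints at [-75.688, 26.786, -0.665, 91.828, 0.344, 61.387, -3.226], TCP at [0.188, 0.622, 0.231] pointing down, gripper open.
Joint ranges: [-144.91, 144.91], [-17.63, 115.5], [-89.93, 88.59], [15.96, 139.68], [-74.01, 254.01], [8.47, 105.57], [-167.45, 167.45]. Speed limits (degrees/s): [147.25, 147.25, 180, 180, 180, 180, 180].

### API

Orientations are given as [roll, pitch, yaw] about the fixed x, y, z axes, in that order (R = Rz(yaw) Ry(pitch) Rx(roll)).
In Python, from plant import * gives the robot as it stands. The module is installed in compiled form; this text tells all that it offers.
- The arm moves only by the tool apply_moves, never from a script. Its arguments are lists of equal length, an entry for each row: "gripper": the opening in per cent of the stroke, from 0 (shut) to 100 (fully open); "dp": the shift along the world's x, y, z as a fraction of full scale, a list of three; "rot": the turn, a rotation vector about the world's x, y, z as a fraction of full scale, a list of three. A call has 1 to 20 rows; each row shifts and turns the commanded pose from where the row before left it; what a row does not reach is not made up. Full scale, the value 1, is 20 cm for a shift and 1.5 rad for a turn. A row lasts 1/8 s, in which the tool goes at most 62.5 mm and 10.7 degrees, less where a joint would pass 70% of its speed; a pose out of reach is approached as far as the arm can. A call with a number of a shift or a turn outside -1 to 1 is refused whole. A call with a gripper value outside its range is refused whole. The fingers move at their own pace and stop on an object; "newtons" is the grip in N (left out, the last holds). Time passes only in rows, so rows that do not move let the fingers close. It gives the time, the measured TCP pose, the force and the opening at its end, in the units of the state.
- observe(): the state, without advancing time (a new reading comes with each control period).
- capture(name): name is "scene" or "top"; returns (picture, depth): 480x640x3 uint8, red, green, blue; 480x640 float32, m along the optical axis (not along the pixel's ray), 0 where there is no reading.
- camera_model(name): a dict with "fx", "fy", "cx", "cy" (pixels), "camera_from_world" (4x4, takes a point from world to camera coordinates). Camera axes: x right, y up, looking along -z (the intrinsics and any distortion apply to the point x, -y, -z); pixel columns grow to the right and rows downward; lengths in m; the calibration is good to about 2 mm. A picture is of the moment at which its call begins. camera_model takes no time and is no camera call.
- finish_job(): hands the job in, once; it reports no verdict.
Trained networks look in the newest picture that a camera, given by its name, has taken for a name from the list of things; names that differ only in an ending like _2 or _b are one class to them, and where a whole thing is asked for, a point or a joint stands for the part that bears it (a point fixed in the world has none). Each returns a list of dicts, best first, with "score" (0 to 1); they miss things now and then, are a little off and sometimes report something else, mostly with a low value. They report only what shows in the picture. A call takes as long as a camera call. They do not tell look-alikes from the thing itself.
- recognise(target, camera): "at" ([column, row] as shares, 0 to 1, of the picture: columns of its width, rows of its height, amid what is visible of it).
- regions_of(target, camera): "region" (480x640 bool, what is visible of it) and "at" ([column, row] as shares, 0 to 1, of the picture: columns of its width, rows of its height, amid what is visible of it).
- tip_of(target, camera): "at" ([column, row] as shares, 0 to 1, of the picture: columns of its width, rows of its height: a listed point, or the origin of a listed thing).
The state is a dict: "clock": time; "joint_positions": joint angles; "dq": joint speeds; "joint_efforts": joint torques, N m; "tcp_pos": TCP position; "ee_rot": TCP orientation; "wrist_force": force on the tool from outside, world axes, zero at the start; "ft_torque": the same for the moment, N m; "width": opening from 0.0 (shut) to 1.0 (fully open).
Only numpy, scipy, OpenCV 4.12 (cv2) and the standard library are available. Lean on these libraries where they do the work, as an engineer would, in place of code of your own. Each camera call takes 0.05 s, during which the arm holds its last target.

## Working session

There is one attempt and no reset: what is moved stays moved. The work goes in short steps, Python scripts to look and compute and a tool call to move; the robot and the scene stay as the last step left them, time stands still between calls to the robot, and variables do not carry over. Pictures are saved under pics/ and viewed, and the job is handed in when it is done.

Besides the shell and the picture viewer there is one more tool, called after "Call:" by a JSON object that holds its "name" and its "arguments". apply_moves: Moves the arm, as the interface text tells. Shift numbers are shares of 20 cm and turn numbers shares of 1.5 rad, none past 1 either way. Its arguments: {"type":"object","properties":{"gripper":{"type":"array"},"dp":{"type":"array"},"rot":{"type":"array"},"newtons":{"type":"number"}},"required":["gripper","dp","rot"]}

```bash
mkdir -p pics; python3 - <<'E'
from plant import *
import cv2,numpy as np
print(observe())
for n in("scene","top"):
    p,d=capture(n); cv2.imwrite(f"pics/{n}0.png",p[:,:,::-1]); np.save(f"{n}_d0.npy",d); print(n,camera_model(n))
    for t in("control","fan_knob","knob_grip","flap_grip","heater","tool_case","piston","spray_can"):
        try: print(n,t,[(round(r["score"],2),(round(r["at"][0]*640),round(r["at"][1]*480))) for r in tip_of(t,n)])
        except Exception as e: print(t,e)
print(observe()["clock"])
E
```

```text
{'clock': 0.0, 'joint_positions': array([-75.68613936,  26.83689674,  -0.66470798,  91.88253695,
         0.34362362,  61.38647273,  -3.22780943]), 'dq': array([ 0.06090529,  0.05263835,  0.06684509, -0.01480462, -0.00872627,
       -0.07056059,  0.00591392]), 'joint_efforts': array([ 2.51058054e-04, -5.32386410e+01,  2.19788135e-02, -2.51290512e+01,
        1.15777858e-02,  8.07535951e-03, -8.19970950e-06]), 'tcp_pos': array([0.18752827, 0.62176231, 0.2303165 ]), 'ee_rot': array([-176.06712727,   89.89606945, -102.85056786]), 'wrist_force': array([-0.90335964, -1.01284679, -0.39051975]), 'ft_torque': array([-1.40733714e-02, -1.47558245e-02, -5.75699857e-05]), 'width': 0.999024496520682}
scene {'fx': 438.55384729346696, 'fy': 438.55384729346696, 'cx': 315.23811595822866, 'cy': 235.279361453859, 'camera_from_world': array([[-0.24035514,  0.97062979,  0.01035463,  0.21068678],
       [-0.65091791, -0.16908065,  0.74007946,  0.2271561 ],
       [ 0.72009394,  0.17114189,  0.67243972, -1.70276408],
       [ 0.        ,  0.        ,  0.        ,  1.        ]])}
scene control [(0.83, (241,
[... 541 characters left out ...]
camera_from_world': array([[ 0.01590527, -0.99986024,  0.00515062, -0.08796938],
       [ 0.98296137,  0.01657947,  0.18306303, -0.53468383],
       [-0.18312283,  0.00215119,  0.98308769, -1.20099749],
       [ 0.        ,  0.        ,  0.        ,  1.        ]])}
top control [(0.75, (366, 329)), (0.74, (411, 260)), (0.7, (481, 296))]
fan_knob it knows: control, filter, filter_top, flap_grip, flap_hinge, heater, knob_grip, piston, slot_mouth, spray_can, tool_case
top knob_grip [(0.83, (493, 284)), (0.79, (368, 325)), (0.69, (418, 250))]
top flap_grip [(0.64, (284, 246)), (0.57, (412, 259))]
top heater []
top tool_case []
top piston [(0.95, (210, 178))]
top spray_can [(0.66, (405, 183))]
0.8
```

View pics/scene0.png

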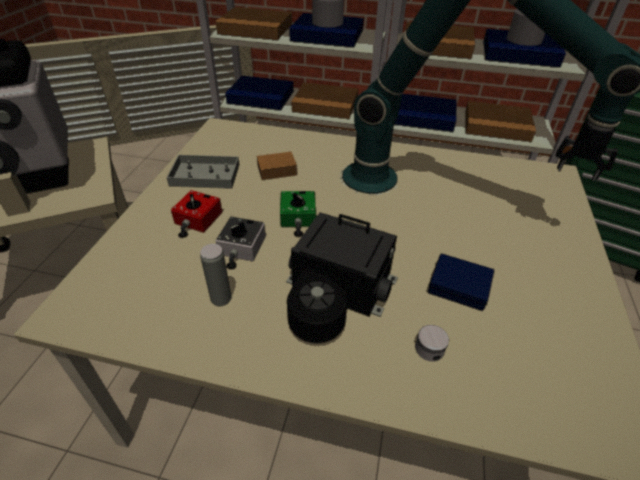

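View pics/top0.png

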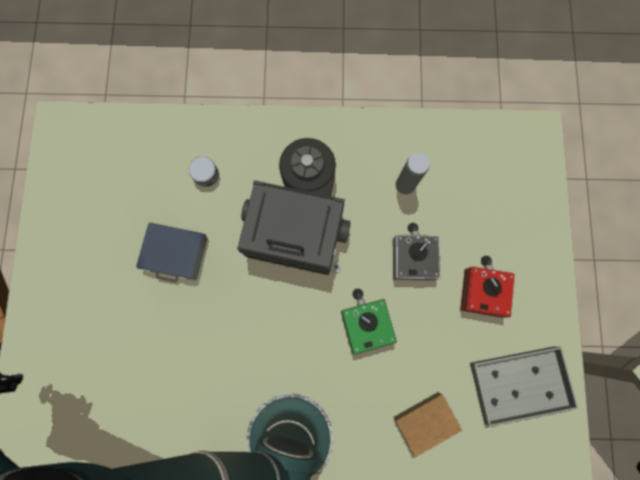

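Scene: the control could be the grey box (top 416,257), the red one (489,291) or the green one (369,325). I choose the grey aluminium box, which stands right of the heater with the blue case on the other side. Next I'll check it in a close crop.

```bash
cat > h.py <<'E'
from plant import *
import cv2,numpy as np
def toworld(n,u,v,d):
    m=camera_model(n); p=np.array([(u-m["cx"])/m["fx"]*d,-(v-m["cy"])/m["fy"]*d,-d,1.])
    return (np.linalg.inv(m["camera_from_world"])@p)[:3]
def atz(n,u,v,z):
    m=camera_model(n); T=np.linalg.inv(m["camera_from_world"])
    r=T[:3,:3]@np.array([(u-m["cx"])/m["fx"],-(v-m["cy"])/m["fy"],-1.]); c=T[:3,3]
    return c+r*(z-c[2])/r[2]
def proj(n,P):
    m=camera_model(n); q=m["camera_from_world"]@np.append(P,1.)
    return np.array([m["cx"]+m["fx"]*q[0]/-q[2], m["cy"]+m["fy"]*q[1]/q[2]])
def cloud(n,d):
    m=camera_model(n); v,u=np.mgrid[:480,:640]; 
    P=np.stack([(u-m["cx"])/m["fx"]*d,-(v-m["cy"])/m["fy"]*d,-d,np.ones_like(d)],-1)
    return (P@np.linalg.inv(m["camera_from_world"]).T)[...,:3]
E
python3 - <<'E'
from h import *
p=cv2.imread("pics/top0.png")
c=p[215:295,380:455]; cv2.imwrite("pics/ctl.png",cv2.resize(c,None,fx=7,fy=7,interpolation=cv2.INTER_CUBIC))
c=p[130:280,230:360]; cv2.imwrite("pics/heat.png",cv2.resize(c,None,fx=4,fy=4,interpolation=cv2.INTER_CUBIC))
d=np.load("top_d0.npy"); P=cloud("top",d)
for (u,v) in [(416,257),(410,270),(300,210),(245,240),(287,246),(172,250),(203,170),(417,160),(600,450),(100,300)]: print(u,v,P[v,u].round(4))
Z=P[...,2]
def rect(mask,name):
    k,l,s,c=cv2.connectedComponentsWithStats(mask.astype(np.uint8))
    for i in range(1,k):
        if s[i,4]>300:
            pts=P[l==i][:,:2].astype(np.float32); r=cv2.minAreaRect(pts); print(name,s[i,:],r, np.median(pts,0))
win=np.zeros_like(Z,bool); win[125:300,220:460]=1
rect(win&(Z>.06)&(Z<.076),"ctl"); rect(win&(Z>.147)&(Z<.165),"heat")
E
```

```text
416 257 [ 0.4814 -0.3276  0.0869]
410 270 [ 0.4482 -0.3142  0.0703]
300 210 [ 0.5869 -0.0189  0.1591]
245 240 [0.5071 0.1177 0.1578]
287 246 [0.4879 0.0088 0.1914]
172 250 [0.4935 0.3321 0.0602]
203 170 [0.7232 0.2626 0.0595]
417 160 [ 0.7139 -0.3133  0.1922]
600 450 [-0.2043 -1.2617 -0.7496]
100 300 [0.3577 0.5423 0.0007]
ctl [ 396  234   45   45 1788] ((0.4884365200996399, -0.33769524097442627), (0.1202910840511322, 0.12018471211194992), 89.21885681152344) [ 0.48346666 -0.33396196]
heat [ 238  180  107   89 6533] ((0.5539737343788147, 0.002288803458213806), (0.24030807614326477, 0.18758954107761383), 78.65412139892578) [0.55214965 0.00060564]
```

View pics/ctl.png

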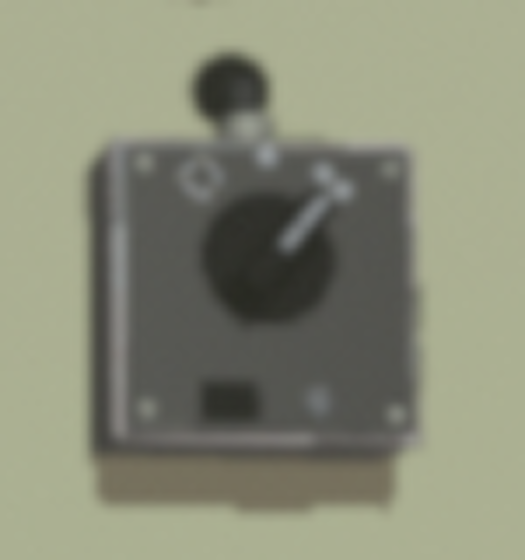

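View pics/heat.png

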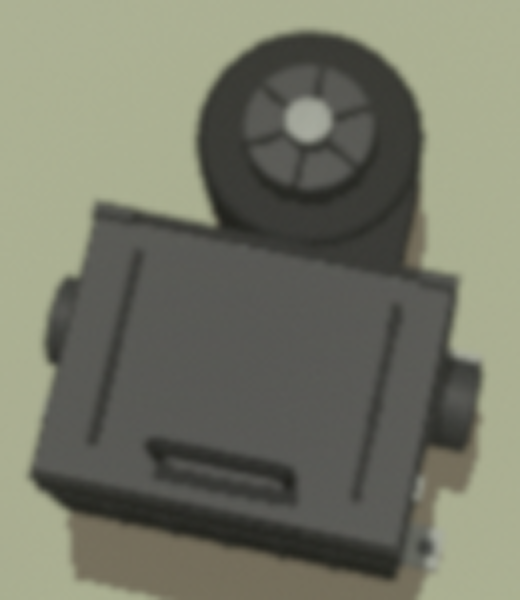

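```bash
cat >> h.py <<'E'
from scipy.spatial.transform import Rotation as Rn
def tool(s=None):
    s=s or observe(); R=Rn.from_euler("xyz",s["ee_rot"],degrees=True).as_matrix()
    return s,R
E
python3 - <<'E'
from h import *
s,R=tool(); print("tool x,y,z cols\n",R.round(4), "jaw az",np.degrees(np.arctan2(R[1,2],R[0,2])))
d=np.load("top_d0.npy"); P=cloud("top",d); Z=P[...,2]
m=np.zeros_like(Z,bool); m[225:270,260:320]=1; m&=Z>.18
pts=P[m]; print("bar",m.sum(),cv2.minAreaRect(pts[:,:2].astype(np.float32)),pts.mean(0))
# knob
def cp(u,v): return 380+u/7-0.43,215+v/7-0.43
c0=P[...,:2]
for nm,(u,v) in dict(ring=(201,179),dot=(266,156),two=(333,181)).items():
    print(nm,atz("top",*cp(u,v),.068).round(4))
for nm,(u,v) in dict(p0=(285,248),p1=(345,190)).items(): print(nm,atz("top",*cp(u,v),.099).round(4))
print("skirt c",atz("top",*cp(268,257),.071).round(4))
m=np.zeros_like(Z,bool); m[235:275,400:440]=1; m&=Z>.09
pts=P[m]; print("knob",m.sum(),cv2.minAreaRect(pts[:,:2].astype(np.float32)),pts.mean(0))
# overlay heater corners
img=cv2.imread("pics/top0.png"); big=cv2.resize(img[120:290,220:450],None,fx=3.4,fy=3.4,interpolation=cv2.INTER_CUBIC)
th=np.radians(-11.35); o=np.array([.5540,.0023])-.015*np.array([np.cos(th),np.sin(th)])
Rz=np.array([[np.cos(th),-np.sin(th)],[np.sin(th),np.cos(th)]]); print("origin",o)
def hw(x,y,z): return np.append(o+Rz@[x,y],z)
def dr(l,col):
    q=[((proj("top",p)-[220,120]+.5)*3.4).astype(int) for p in l]; cv2.polylines(big,[np.array(q)],True,col,1)
dr([hw(x,y,.15) for x,y in((-.078,-.12),(.108,-.12),(.108,.12),(-.078,.12))],(0,0,255))
dr([hw(-.047,-.042,.189),hw(-.047,.042,.189)],(0,255,0))
dr([hw(.195+.078*np.cos(a),.078*np.sin(a),.14) for a in np.linspace(0,6.28,40)],(255,0,0))
cv2.imwrite("pics/ov.png",big)
E
```

```text
tool x,y,z cols
 [[ 1.000e-04 -9.574e-01  2.887e-01]
 [ 1.000e-04  2.887e-01  9.574e-01]
 [-1.000e+00 -1.000e-04  1.000e-04]] jaw az 73.22183183013173
bar 161 ((0.42310982942581177, -0.03445576876401901), (0.2380637228488922, 0.06546609848737717), 35.29218673706055) [0.48514488 0.0106687  0.23492005]
ring [ 0.5302 -0.3115  0.068 ]
dot [ 0.5398 -0.3371  0.068 ]
two [ 0.5303 -0.363   0.068 ]
p0 [ 0.4985 -0.3368  0.099 ]
p1 [ 0.5212 -0.3601  0.099 ]
skirt c [ 0.4994 -0.3363  0.071 ]
knob 86 ((0.40778663754463196, -0.21877583861351013), (0.017733052372932434, 0.34819915890693665), 38.218990325927734) [ 0.49256233 -0.32598022  0.15444499]
origin [0.53929335 0.00525203]
```

View pics/ov.png

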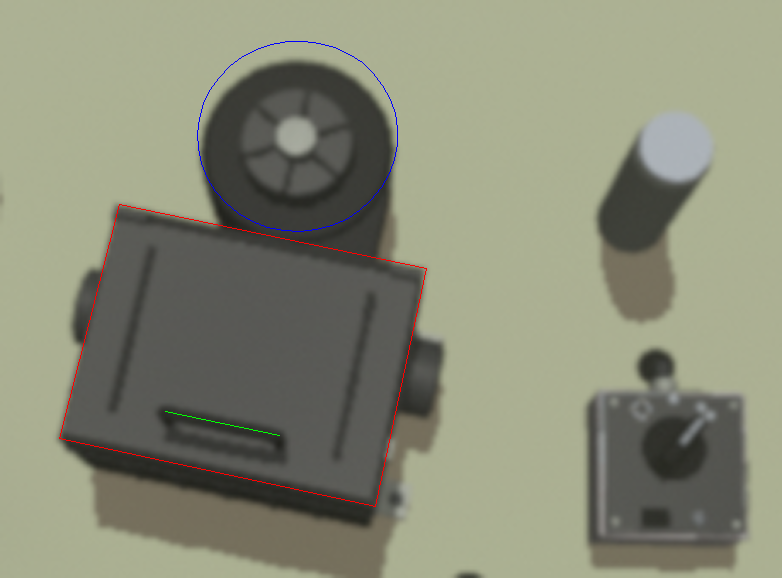

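The overlay fits: box outline and grip bar both lie on the image. The crop shows the grey control with ring, one dot and two dots, and its pointer at two dots (high). Now moving over the knob at a safe height.

Call:
{"name": "apply_moves", "arguments": {"gripper": [50,50,50,50,50,50,50,50,50,50,50,50,50,50,50,50,50,50,50,50], "dp": [[0.156,-0.211,0.045],[0.156,-0.211,0.045],[0.156,-0.211,0.045],[0.156,-0.211,0.045],[0.156,-0.211,0.045],[0.156,-0.211,0.045],[0.156,-0.211,0.045],[0.156,-0.211,0.045],[0.156,-0.211,0.045],[0.156,-0.211,0.045],[0,-0.268,0],[0,-0.268,0],[0,-0.268,0],[0,-0.268,0],[0,-0.268,0],[0,-0.268,0],[0,-0.268,0],[0,-0.268,0],[0,-0.268,0],[0,-0.268,0]], "rot": [[0,0,-0.118],[0,0,-0.118],[0,0,-0.118],[0,0,-0.118],[0,0,-0.118],[0,0,-0.118],[0,0,-0.118],[0,0,-0.118],[0,0,-0.118],[0,0,-0.118],[0,0,-0.118],[0,0,-0.118],[0,0,-0.118],[0,0,-0.118],[0,0,-0.118],[0,0,-0.118],[0,0,-0.118],[0,0,-0.118],[0,0,-0.118],[0,0,-0.118]]}}

```text
clock: 3.3
tcp_pos: [0.4999, -0.337, 0.3215]
ee_rot: [146.2, 90.0, 16.4]
wrist_force: [-0.0, -0.3, 0.2]
width: 0.499
```

Call:
{"name": "apply_moves", "arguments": {"gripper": [50,50,50], "dp": [[0,0,0],[0,0,0],[0,0,0]], "rot": [[0,0,0],[0,0,0],[0,0,0]]}}

```text
clock: 3.68
tcp_pos: [0.5004, -0.3341, 0.3213]
ee_rot: [-161.7, 89.9, 68.8]
wrist_force: [-0.2, 0.3, 0.0]
width: 0.5
```

```bash
python3 - <<'E'
from h import *
s,R=tool(); print(s["clock"],s["tcp_pos"],s["joint_positions"].round(1),s["width"],R.round(3)[:,0],"jaw az",np.degrees(np.arctan2(R[1,2],R[0,2])))
d=np.load("top_d0.npy"); P=cloud("top",d)
print(P[224:232,413])
p,d=capture("scene"); cv2.imwrite("pics/s1.png",cv2.resize(p[150:300,170:420,::-1],None,fx=3,fy=3,interpolation=cv2.INTER_CUBIC))
E
```

```text
3.675 [ 0.50036137 -0.33407786  0.321252  ] [-12.1  24.8  58.4  95.6 -22.2  72.1 -78.5] 0.49995359621500535 [ 0.     0.001 -1.   ] jaw az -129.44190700227827
[[ 0.5897504  -0.33854238  0.00357279]
 [ 0.58335777 -0.3352652   0.01923229]
 [ 0.57853499 -0.333404    0.02800375]
 [ 0.57427062 -0.3320365   0.03437483]
 [ 0.57120223 -0.33179465  0.0352649 ]
 [ 0.56861079 -0.33201248  0.03391553]
 [ 0.56491137 -0.33113996  0.03788042]
 [ 0.56206783 -0.33110165  0.03778029]]
```

View pics/s1.png

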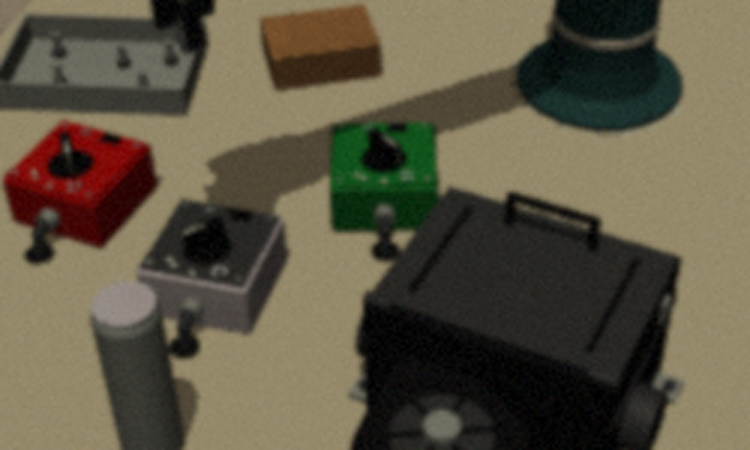

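The scene crop shows the grey box (210,250) with its knob pointer at the two dots, the red (75,170) and green (385,165) look-alikes beside it, and nothing around the knob. Descending and closing on the knob.

Call:
{"name": "apply_moves", "arguments": {"gripper": [50,50,50,50,50,50,50,50,50], "dp": [[-0.003,-0.015,-0.2],[0,0,-0.2],[0,0,-0.2],[0,0,-0.2],[0,0,-0.2],[0,0,-0.1],[0,0,-0.06],[0,0,-0.06],[0,0,0]], "rot": [[0,0,0],[0,0,0],[0,0,0],[0,0,0],[0,0,0],[0,0,0],[0,0,0],[0,0,0],[0,0,0]], "newtons": 30}}

```text
clock: 4.85
tcp_pos: [0.4991, -0.3386, 0.0772]
ee_rot: [-107.7, 90.0, 122.7]
wrist_force: [-0.1, 1.0, -0.3]
width: 0.499
```

Call:
{"name": "apply_moves", "arguments": {"gripper": [0,0,0,0,0,0,0,0], "dp": [[0,0,0],[0,0,0],[0,0,0],[0,0,0],[0,0,0],[0,0,0],[0,0,0],[0,0,0]], "rot": [[0,0,0],[0,0,0],[0,0,0],[0,0,0],[0,0,0],[0,0,0],[0,0,0],[0,0,0]]}}

```text
clock: 5.85
tcp_pos: [0.4999, -0.3385, 0.0782]
ee_rot: [137.0, 89.9, 7.5]
wrist_force: [-0.4, 2.2, 5.5]
width: 0.131
```

```bash
python3 - <<'E'
from h import *
s,R=tool(); print(s["clock"],s["tcp_pos"],s["joint_positions"].round(1),s["width"],s["wrist_force"],s["ft_torque"],R.round(3)[:,0],"jaw az",np.degrees(np.arctan2(R[1,2],R[0,2])))
E
```

```text
5.85 [ 0.49986583 -0.33854891  0.07818716] [ -1.8  40.8  45.4 106.8 -38.2  48.8 -66.4] 0.13061886901475855 [-0.38976102  2.16616549  5.4655165 ] [ 0.48474239  0.01991432 -0.01469237] [ 0.002  0.    -1.   ] jaw az -129.58409692635425
```

Call:
{"name": "apply_moves", "arguments": {"gripper": [0,0,0,0,0,0,0,0,0,0,0,0,0,0], "dp": [[0,0,0],[0,0,0],[0,0,0],[0,0,0],[0,0,0],[0,0,0],[0,0,0],[0,0,0],[0,0,0],[0,0,0],[0,0,0],[0,0,0],[0,0,0],[0,0,0]], "rot": [[0,0,0.078],[0,0,0.078],[0,0,0.078],[0,0,0.078],[0,0,0.078],[0,0,0.078],[0,0,0.078],[0,0,0.078],[0,0,0.078],[0,0,0.078],[0,0,0.078],[0,0,0.078],[0,0,0],[0,0,0]]}}

```text
clock: 7.6
tcp_pos: [0.4999, -0.3369, 0.0782]
ee_rot: [118.1, 89.8, 68.9]
wrist_force: [-1.0, 6.4, 8.1]
width: 0.131
```

```bash
python3 - <<'E'
from h import *
s,R=tool(); print(s["clock"],s["tcp_pos"],s["joint_positions"].round(1),s["width"],s["wrist_force"],s["ft_torque"],R.round(3)[:,0],"jaw az",np.degrees(np.arctan2(R[1,2],R[0,2])))
E
```

```text
7.6 [ 0.49988081 -0.33693912  0.07815733] [ 11.9  35.   25.3 106.  -21.   43.7  -0.4] 0.13093465922208486 [-1.03344702  6.35497429  8.10096737] [ 1.24570879  0.06669359 -0.00829446] [ 0.001  0.003 -1.   ] jaw az -49.111208653785184
```

Call:
{"name": "apply_moves", "arguments": {"gripper": [50,50,50,50,50,50,50,50,50,50,50,50,50,50,50,50,50], "dp": [[0,0,0],[0,0,0],[0,0,0],[0,0,0.1],[0,0,0.2],[0,0,0.25],[0,0,0.25],[0,0,0.25],[0,0,0.16],[-0.005,0.251,0],[-0.005,0.251,0],[-0.005,0.251,0],[-0.005,0.251,0],[-0.005,0.251,0],[-0.005,0.251,0],[-0.005,0.251,0],[0,0,0]], "rot": [[0,0,0],[0,0,0],[0,0,0],[0,0,0],[0,0,0],[0,0,0],[0,0,0],[0,0,0],[0,0,0],[0,0,0.063],[0,0,0.063],[0,0,0.063],[0,0,0.063],[0,0,0.063],[0,0,0.063],[0,0,0.063],[0,0,0]]}}

```text
clock: 9.72
tcp_pos: [0.4918, 0.0166, 0.3205]
ee_rot: [50.8, 89.9, 40.0]
wrist_force: [0.4, 0.4, 0.2]
width: 0.503
```

```bash
python3 - <<'E'
from h import *
s,R=tool(); print(s["clock"],s["tcp_pos"],s["joint_positions"].round(1),s["width"],s["wrist_force"],R.round(3)[:,0],"jaw az",np.degrees(np.arctan2(R[1,2],R[0,2])))
p,d=capture("top"); cv2.imwrite("pics/t2c.png",cv2.resize(p[215:295,380:455,::-1],None,fx=5,fy=5,interpolation=cv2.INTER_CUBIC))
p,d=capture("scene"); cv2.imwrite("pics/s2.png",cv2.resize(p[150:320,170:420,::-1],None,fx=3,fy=3,interpolation=cv2.INTER_CUBIC))
E
```

```text
9.725 [0.4918052  0.01658268 0.32046063] [-19.6   5.8  15.  108.1  -1.7  66.2 -14.8] 0.5032482177871755 [0.42022799 0.38674116 0.16128358] [ 0.001  0.001 -1.   ] jaw az -10.847213416710963
```

View pics/t2c.png

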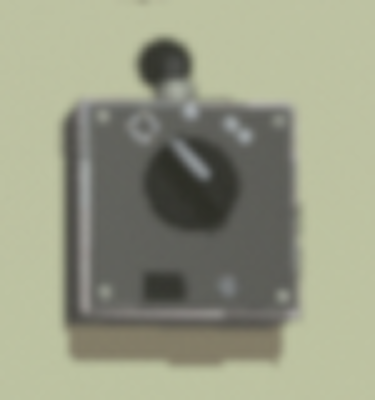

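View pics/s2.png

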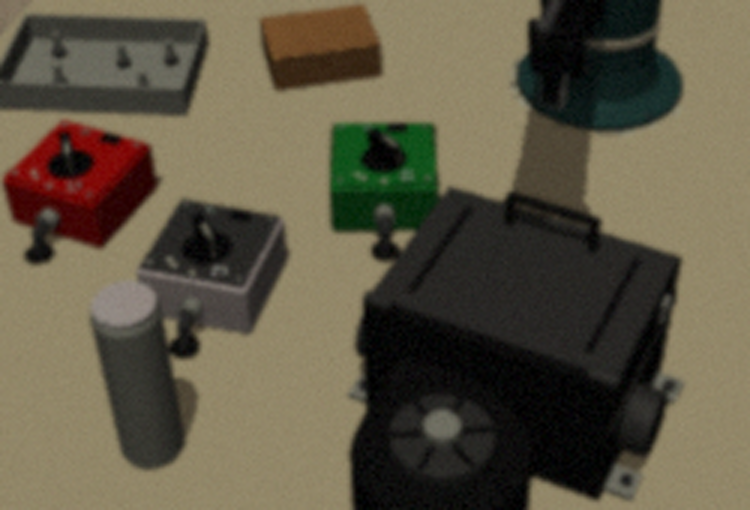

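Top crop: the pointer (175,143) now points at the ring (143,127), so the fan is off. Next a cross-check of the bar position in the scene camera.

```bash
python3 - <<'E'
from h import *
big=cv2.imread("pics/s2.png"); big=cv2.resize(big[100:400,330:720],None,fx=2,fy=2,interpolation=cv2.INTER_CUBIC)
th=np.radians(-11.35); o=np.array([.5393,.0053])
Rz=np.array([[np.cos(th),-np.sin(th)],[np.sin(th),np.cos(th)]])
def hw(x,y,z): return np.append(o+Rz@[x,y],z)
def dr(l,col):
    q=[(((proj("scene",p)-[170,150]+.5)*3-[330,100])*2).astype(int) for p in l]; cv2.polylines(big,[np.array(q)],True,col,1)
dr([hw(x,y,.156) for x,y in((-.074,-.118),(.1,-.118),(.1,.118),(-.074,.118))],(0,0,255))
dr([hw(-.047,-.042,.189),hw(-.047,.042,.189)],(0,255,0))
cv2.imwrite("pics/ov2.png",big); print(hw(-.047,0,.189), hw(0,0,.1), hw(.1,0,.153))
E
```

```text
[0.49321917 0.01454969 0.189     ] [0.5393 0.0053 0.1   ] [ 0.63734433 -0.01438018  0.153     ]
```

View pics/ov2.png

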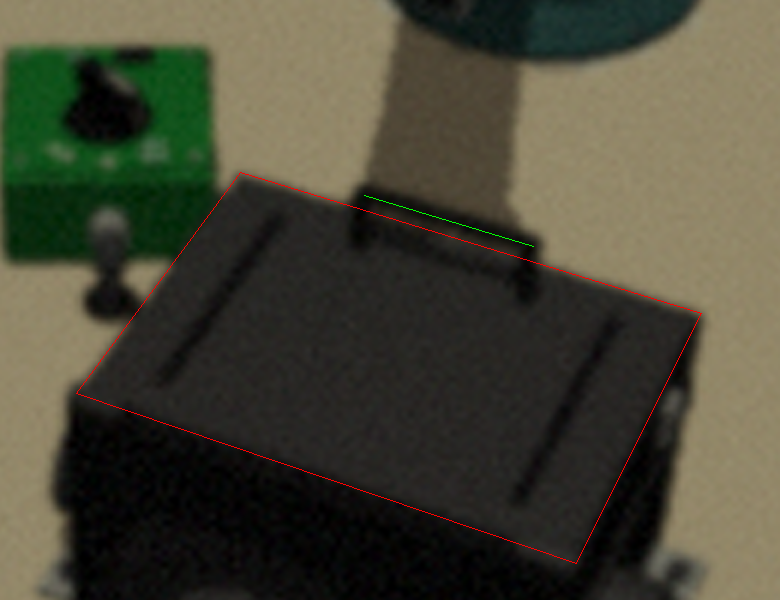

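Call:
{"name": "apply_moves", "arguments": {"gripper": [50,50,50,50,50,50,0,0,0,0,0,0,0,0], "dp": [[0.007,-0.01,-0.2],[0,0,-0.2],[0,0,-0.2],[0,0,-0.1],[0,0,-0.043],[0,0,0],[0,0,0],[0,0,0],[0,0,0],[0,0,0],[0,0,0],[0,0,0],[0,0,0],[0,0,0]], "rot": [[0,0,-0.006],[0,0,0],[0,0,0],[0,0,0],[0,0,0],[0,0,0],[0,0,0],[0,0,0],[0,0,0],[0,0,0],[0,0,0],[0,0,0],[0,0,0],[0,0,0]], "newtons": 30}}

```text
clock: 11.58
tcp_pos: [0.4905, 0.0113, 0.1713]
ee_rot: [-177.9, 89.6, 170.4]
wrist_force: [-9.7, 1.2, 9.8]
width: 0.105
```

```bash
python3 - <<'E'
from h import *
s,R=tool(); print(s["clock"],s["tcp_pos"],s["joint_positions"].round(1),s["width"],s["wrist_force"],s["ft_torque"],R.round(3)[:,0],"jaw az",np.degrees(np.arctan2(R[1,2],R[0,2])))
# arc plan: grasp point follows bar; tool tilts by beta(th)
th=np.radians(-11.35); xd=np.array([np.cos(th),np.sin(th),0])
r=np.hypot(.147,.036); a0=np.arctan2(.036,.147)
prev=np.array([r*-np.cos(a0),r*np.sin(a0)])
for deg in range(0,100,8):
    a=a0+np.radians(deg); q=np.array([-r*np.cos(a),r*np.sin(a)]); 
    dl=(q-prev); prev=q; w=dl[0]*xd+np.array([0,0,dl[1]]); print(deg,(w/.2).round(3))
E
```

```text
11.575 [0.49052267 0.01129857 0.17128153] [-17.7  16.1  14.6 117.5  -5.6  47.4 -11.6] 0.10491110368775605 [-9.72878327  1.16824091  9.82646115] [0.26862366 2.14720523 0.0703295 ] [-0.006  0.001 -1.   ] jaw az -11.739408766342956
0 [0. 0. 0.]
8 [ 0.032 -0.006  0.101]
16 [ 0.045 -0.009  0.095]
24 [ 0.058 -0.012  0.088]
32 [ 0.069 -0.014  0.079]
40 [ 0.079 -0.016  0.068]
48 [ 0.088 -0.018  0.056]
56 [ 0.094 -0.019  0.043]
64 [ 0.099 -0.02   0.03 ]
72 [ 0.102 -0.021  0.015]
80 [ 0.104 -0.021  0.   ]
88 [ 0.103 -0.021 -0.014]
96 [ 0.1   -0.02  -0.029]
```

Call:
{"name": "apply_moves", "arguments": {"gripper": [0,0,0,0,0,0], "dp": [[0.032,-0.006,0.101],[0.045,-0.009,0.095],[0.058,-0.012,0.088],[0.069,-0.014,0.079],[0,0,0],[0,0,0]], "rot": [[0,0,0],[0,0,0],[0,0,0],[0,0,0],[0,0,0],[0,0,0]]}}

```text
clock: 12.32
tcp_pos: [0.5299, 0.0035, 0.2448]
ee_rot: [178.8, 89.4, 167.1]
wrist_force: [-17.7, 1.4, 17.1]
width: 0.103
```

```bash
python3 - <<'E'
from h import *
s,R=tool(); print(s["clock"],s["tcp_pos"],s["joint_positions"].round(1),s["width"],s["wrist_force"],s["ft_torque"],R.round(3)[:,0],"jaw az",np.degrees(np.arctan2(R[1,2],R[0,2])))
p,d=capture("scene"); cv2.imwrite("pics/s3.png",cv2.resize(p[100:320,230:450,::-1],None,fx=2.7,fy=2.7,interpolation=cv2.INTER_CUBIC))
E
```

```text
12.325 [0.52987052 0.00348408 0.24479242] [-17.2  14.5  15.7 108.4  -4.7  58.3 -11.1] 0.10262534114175392 [-17.71628251   1.36958895  17.10434703] [0.41438654 3.84695903 0.07547115] [-0.009  0.002 -1.   ] jaw az -11.730245894736647
```

View pics/s3.png

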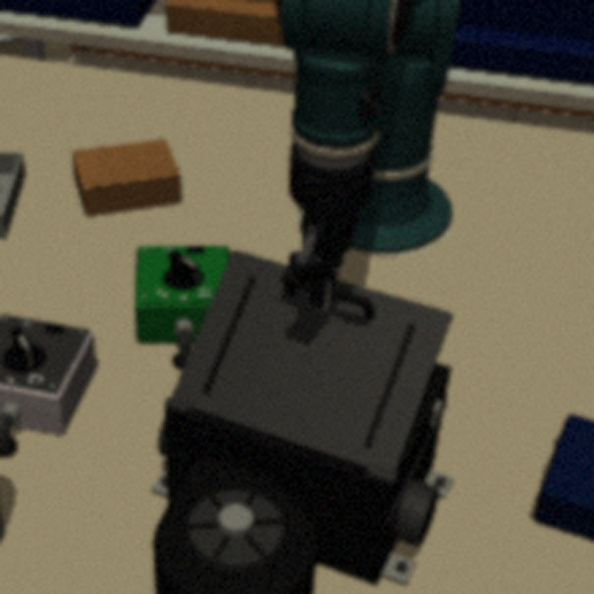

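The scene shows the flap raised about 30° with the bar still in the fingers (330,300). The wrist feels about 25 N outward, so my arc runs slightly inside. I'll shift it outward and continue.

Call:
{"name": "apply_moves", "arguments": {"gripper": [0,0,0,0,0,0,0,0,0,0], "dp": [[-0.02,0.004,0.02],[0,0,0],[0.079,-0.016,0.068],[0.088,-0.018,0.056],[0.094,-0.019,0.043],[0.099,-0.02,0.03],[0.102,-0.021,0.015],[0.104,-0.021,0],[0,0,0],[0,0,0]], "rot": [[0,0,0],[0,0,0],[0,0,0],[0,0,0],[0,0,0],[0,0,0],[0,0,0],[0,0,0],[0,0,0],[0,0,0]]}}

```text
clock: 13.62
tcp_pos: [0.6446, -0.0194, 0.2914]
ee_rot: [15.5, 89.8, 3.7]
wrist_force: [0.1, 0.1, 4.5]
width: 0.106
```

```bash
python3 - <<'E'
from h import *
s,R=tool(); print(s["clock"],s["tcp_pos"],s["joint_positions"].round(1),s["width"],s["wrist_force"],s["ft_torque"],R.round(3)[:,0],"jaw az",np.degrees(np.arctan2(R[1,2],R[0,2])))
p,d=capture("scene"); cv2.imwrite("pics/s4.png",cv2.resize(p[100:320,230:450,::-1],None,fx=2.7,fy=2.7,interpolation=cv2.INTER_CUBIC))
E
```

```text
13.625 [ 0.64463478 -0.01941941  0.29139804] [-13.7  23.4  16.9  90.   -7.2  67.4  -7. ] 0.10579960471327297 [0.06875652 0.1013959  4.53909888] [ 0.13403341 -0.06564206  0.08011815] [ 0.004  0.    -1.   ] jaw az -11.757540047414548
```

View pics/s4.png

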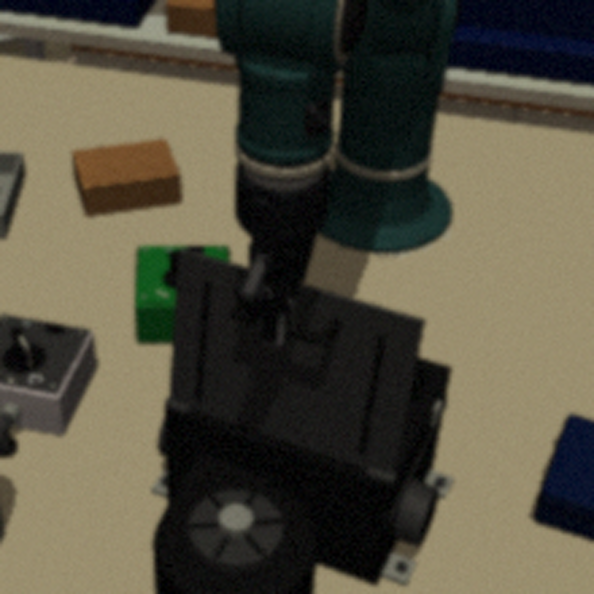

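The scene shows the flap near 80° with the wrist forces small. Releasing, going up and over to the robot side.

Call:
{"name": "apply_moves", "arguments": {"gripper": [30,30,30,30,30,30,30,30,30,0,0,0,0,0,0], "dp": [[0,0,0],[0,0,0],[0,0,0],[0,0,0.12],[0,0,0.15],[0,0,0.125],[-0.196,0.04,0],[-0.196,0.04,0],[-0.196,0.04,0],[0,0,-0.2],[0,0,-0.2],[0,0,-0.075],[0,0,0],[0,0,0],[0,0,0]], "rot": [[0,0,0],[0,0,0],[0,0,0],[0,0,0],[0,0,0],[0,0,0],[0,0,0],[0,0,0],[0,0,0],[0,0,0],[0,0,0],[0,0,0],[0,0,0],[0,0,0],[0,0,0]]}}

```text
clock: 15.55
tcp_pos: [0.5267, 0.0043, 0.275]
ee_rot: [17.6, 89.9, 5.8]
wrist_force: [0.2, -0.2, -0.6]
width: 0.001
```

```bash
python3 - <<'E'
from h import *
s,R=tool(); print(s["clock"],s["tcp_pos"],s["joint_positions"].round(1),s["width"],s["wrist_force"],R.round(3)[:,0],"jaw az",np.degrees(np.arctan2(R[1,2],R[0,2])))
p,d=capture("scene"); cv2.imwrite("pics/s5.png",cv2.resize(p[100:320,230:450,::-1],None,fx=2.7,fy=2.7,interpolation=cv2.INTER_CUBIC))
th=np.radians(-11.35); xd=np.array([np.cos(th),np.sin(th)]); h=np.array([.6345,-.0138])
r=.12
for deg in (75,85,95,105,115,125,135,143,146):
    a=np.radians(deg); f=r*np.array([-np.cos(a),np.sin(a)])-.003*np.array([np.sin(a),np.cos(a)])
    w=h+xd*(f[0]-.0145); print(deg,w.round(4),round(f[1]+.153,4))
E
```

```text
15.55 [0.52669349 0.00428839 0.27498323] [-17.9  12.   16.  107.3  -3.7  61.1 -12.2] 0.0005627259971014612 [ 0.19987394 -0.19257578 -0.5704124 ] [ 0.002  0.    -1.   ] jaw az -11.783172925147161
75 [ 0.587  -0.0043] 0.2681
85 [ 0.6071 -0.0083] 0.2723
95 [ 0.6276 -0.0124] 0.2728
105 [ 0.6479 -0.0165] 0.2697
115 [ 0.6673 -0.0204] 0.263
125 [ 0.6854 -0.024 ] 0.253
135 [ 0.7014 -0.0272] 0.24
143 [ 0.7125 -0.0295] 0.2276
146 [ 0.7162 -0.0302] 0.2226
```

View pics/s5.png

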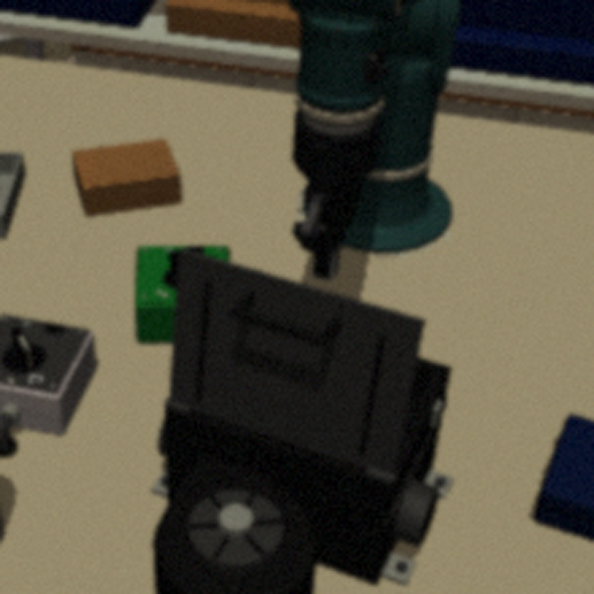

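The scene shows the flap standing near 80° by itself, with the closed fingers on its robot side (325,260). Pushing it back.

Call:
{"name": "apply_moves", "arguments": {"gripper": [0,0,0,0,0,0,0,0,0,0,0], "dp": [[0.15,-0.022,0],[0.15,-0.022,0],[0.102,-0.02,0],[0.102,-0.02,0],[0.099,-0.02,-0.03],[0.099,-0.02,-0.03],[0.085,-0.017,-0.058],[0.085,-0.017,-0.058],[0.055,-0.012,-0.062],[0,0,0],[0,0,0]], "rot": [[0,0,0],[0,0,0],[0,0,0],[0,0,0],[0,0,0],[0,0,0],[0,0,0],[0,0,0],[0,0,0],[0,0,0],[0,0,0]]}}

```text
clock: 16.98
tcp_pos: [0.711, -0.0296, 0.2264]
ee_rot: [48.2, 90.0, 36.5]
wrist_force: [-0.6, 0.3, -0.3]
width: 0.002
```

Call:
{"name": "apply_moves", "arguments": {"gripper": [0,0,0], "dp": [[0.02,-0.004,-0.025],[0,0,0],[0,0,0]], "rot": [[0,0,0],[0,0,0],[0,0,0]]}}

```text
clock: 17.35
tcp_pos: [0.7155, -0.0303, 0.2224]
ee_rot: [25.8, 89.9, 14.0]
wrist_force: [-2.0, 0.8, 5.5]
width: -0.002
```

```bash
python3 - <<'E'
from h import *
s,R=tool(); print(s["clock"],s["tcp_pos"],s["joint_positions"].round(1),s["width"],s["wrist_force"],R.round(3)[:,0],"jaw az",np.degrees(np.arctan2(R[1,2],R[0,2])))
p,d=capture("scene"); cv2.imwrite("pics/s6.png",cv2.resize(p[100:320,230:450,::-1],None,fx=2.7,fy=2.7,interpolation=cv2.INTER_CUBIC))
E
```

```text
17.35 [ 0.71552282 -0.03029412  0.22240855] [-11.   34.1  16.4  82.8 -10.1  64.6  -4.6] -0.0019508300431975549 [-1.98151679  0.79886649  5.51037847] [ 0.001  0.    -1.   ] jaw az -11.769488302479184
```

View pics/s6.png

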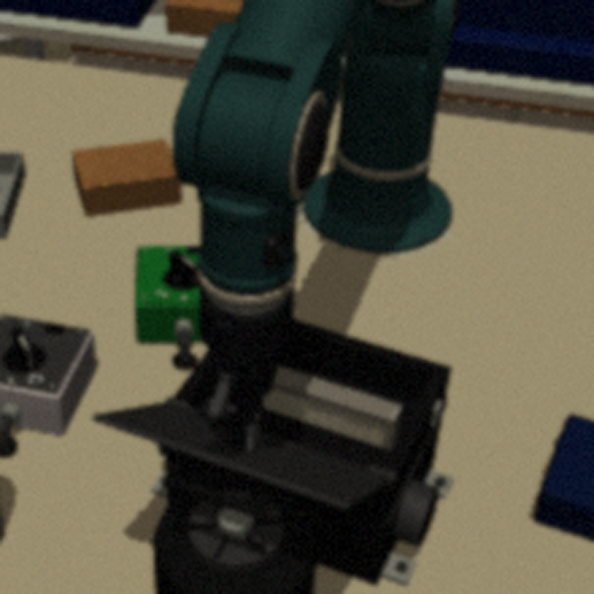

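The flap is folded past vertical and the filter (330,405) is visible. Pressing a little further to find the stop.

Call:
{"name": "apply_moves", "arguments": {"gripper": [0,0,0], "dp": [[0.012,-0.002,-0.02],[0,0,0],[0,0,0]], "rot": [[0,0,0],[0,0,0],[0,0,0]]}}

```text
clock: 17.77
tcp_pos: [0.7162, -0.0304, 0.2217]
ee_rot: [140.2, 89.9, 128.4]
wrist_force: [-14.2, 1.0, 21.5]
width: -0.0
```

Call:
{"name": "apply_moves", "arguments": {"gripper": [0,0,0], "dp": [[0.01,-0.002,-0.015],[0,0,0],[0,0,0]], "rot": [[0,0,0],[0,0,0],[0,0,0]]}}

```text
clock: 18.15
tcp_pos: [0.7167, -0.0305, 0.2213]
ee_rot: [155.8, 89.7, 144.0]
wrist_force: [-23.9, 2.0, 35.6]
width: -0.006
```

At the stop (the force rises without motion). Retreating and looking for the filter.

Call:
{"name": "apply_moves", "arguments": {"gripper": [0,0,80,80,80,80,80,80], "dp": [[-0.1,0.02,0.2],[-0.1,0.02,0.2],[-0.23,0.047,0.055],[-0.23,0.047,0.055],[-0.23,0.047,0.055],[-0.23,0.047,0.055],[-0.23,0.047,0.055],[0,0,0]], "rot": [[0,0,0],[0,0,0],[0,0,0],[0,0,0],[0,0,0],[0,0,0],[0,0,0],[0,0,0]]}}

```text
clock: 19.15
tcp_pos: [0.4479, 0.0245, 0.3504]
ee_rot: [45.9, 89.8, 34.2]
wrist_force: [1.4, -0.6, 0.3]
width: 0.8
```

```bash
python3 - <<'E'
from h import *
s,R=tool(); print(s["clock"],s["tcp_pos"],s["joint_positions"].round(1),s["width"],s["wrist_force"],R.round(3)[:,0],"jaw az",np.degrees(np.arctan2(R[1,2],R[0,2])))
p,d=capture("top"); cv2.imwrite("pics/t7.png",cv2.resize(p[130:290,220:450,::-1],None,fx=3.4,fy=3.4,interpolation=cv2.INTER_CUBIC)); np.save("t7.npy",d)
for f in(tip_of,recognise):print([(round(r["score"],2),r["at"][0]*640,r["at"][1]*480) for r in f("filter_top","top")])
p,d2=capture("scene"); cv2.imwrite("pics/s7.png",cv2.resize(p[100:320,230:450,::-1],None,fx=2.7,fy=2.7,interpolation=cv2.INTER_CUBIC))
np.save("s7.npy",d2); print([(round(r["score"],2),r["at"][0]*640,r["at"][1]*480, toworld) for r in tip_of("filter_top","scene")])
E
```

```text
19.15 [0.44785287 0.02445629 0.35039541] [-22.   -0.5  14.7 110.7   0.   69.6 -19. ] 0.800257125930358 [ 1.40467878 -0.60068224  0.29207446] [ 0.003  0.002 -1.   ] jaw az -11.66051362758551
[(0.63, 289.984, 231.792)]
[(0.77, 308.032, 237.12)]
[(0.85, 345.40799999999996, 242.78400000000002, <function toworld at 0x7f6e0ff2bec0>)]
```

View pics/t7.png

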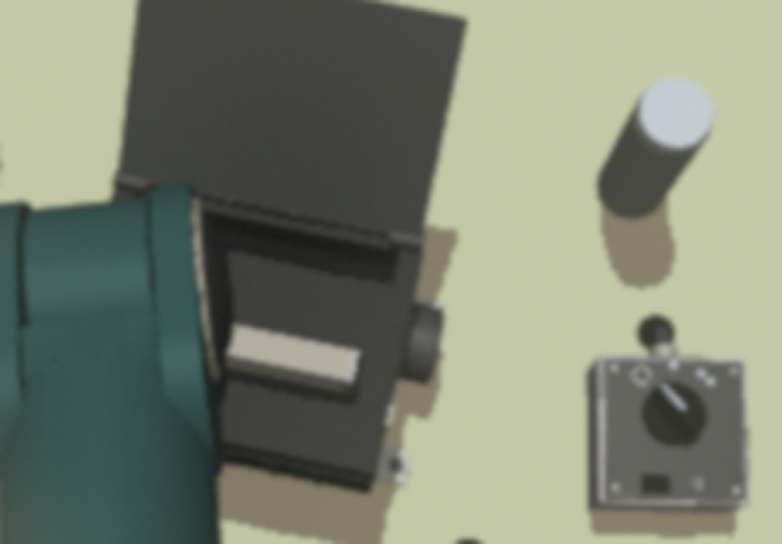

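View pics/s7.png

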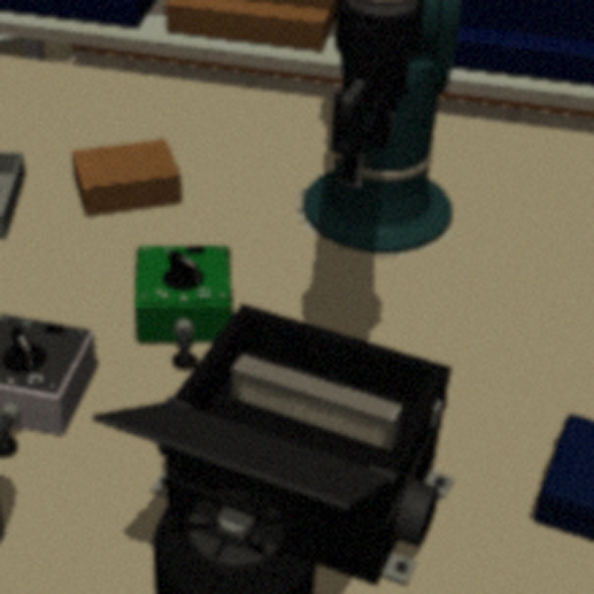

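```bash
python3 - <<'E'
from h import *
print("scene tip@.14",atz("scene",345.4,242.8,.14).round(4),"top tip",atz("top",290,231.8,.14).round(4))
# corners of filter top in scene crop (scale 2.7, off 230,100)
c=lambda u,v:(230+u/2.7-.32,100+v/2.7-.32)
for q in [(236,358),(401,404),(233,375),(397,419)]: print(q,atz("scene",*c(*q),.14).round(4))
P=cloud("scene",np.load("s7.npy")); w=np.zeros((480,640),bool); w[225:265,310:385]=1
for n,w,f in(("scene",w,"s7.npy"),):
    P=cloud(n,np.load(f)); m=w&(abs(P[...,2]-.142)<.007)
    k,l,s,_=cv2.connectedComponentsWithStats(m.astype(np.uint8)); i=1+np.argmax(s[1:,4]); print(s[i],cv2.minAreaRect(P[l==i][:,:2].astype(np.float32)),P[l==i].mean(0))
# flap plane
P=cloud("top",np.load("t7.npy")); q=P[140:180,265:345].reshape(-1,3); q=q[q[:,2]>.1]; c0=q.mean(0); n=np.linalg.svd(q-c0)[2][2]; n*=np.sign(n[2]); print("flap n",n, "angle",180-np.degrees(np.arccos(n[2])))
E
```

```text
scene tip@.14 [0.5399 0.0016 0.14  ] top tip [0.5336 0.0063 0.14  ]
(236, 358) [ 0.5171 -0.0851  0.14  ]
(401, 404) [0.5429 0.0936 0.14  ]
(233, 375) [ 0.5436 -0.0818  0.14  ]
(397, 419) [0.5654 0.0927 0.14  ]
[316 232  63  25 430] ((0.5385098457336426, 0.004887588322162628), (0.18002495169639587, 0.030679311603307724), 79.31400299072266) [0.54028766 0.0069489  0.13901169]
flap n [0.95685918 0.00803845 0.29044085] angle 106.8843510234605
```

Call:
{"name": "apply_moves", "arguments": {"gripper": [70,70,70,70,70,70,70,70,70], "dp": [[0.152,-0.032,-0.167],[0.152,-0.032,-0.167],[0.152,-0.032,-0.167],[0,0,0],[0,0,-0.2],[0,0,-0.2],[0,0,-0.2],[0,0,-0.095],[0,0,0]], "rot": [[0,0,0.005],[0,0,0],[0,0,0],[0,0,0],[0,0,0],[0,0,0],[0,0,0],[0,0,0],[0,0,0]], "newtons": 40}}

```text
clock: 20.52
tcp_pos: [0.54, 0.0044, 0.109]
ee_rot: [-158.3, 89.8, -169.6]
wrist_force: [1.1, 0.3, 0.3]
width: 0.701
```

```bash
python3 - <<'E'
from h import *
s,R=tool(); print(s["clock"],s["tcp_pos"],s["joint_positions"].round(1),s["width"],s["wrist_force"],R.round(3)[:,0],"jaw az",np.degrees(np.arctan2(R[1,2],R[0,2])))
P=cloud("top",np.load("t7.npy"))
for v in (135,150,165,180): print([P[v,u].round(3).tolist() for u in (275,300,325)])
p,d2=capture("scene"); cv2.imwrite("pics/s8.png",cv2.resize(p[100:320,230:450,::-1],None,fx=2.7,fy=2.7,interpolation=cv2.INTER_CUBIC))
E
```

```text
20.525 [0.54002958 0.00442227 0.10896212] [-16.1  26.   15.  113.4  -9.7  41.9  -6.6] 0.7005174910454792 [1.05021649 0.32466387 0.29457962] [-0.003 -0.001 -1.   ] jaw az -11.355638635544258
[[0.756, 0.043, 0.236], [0.752, -0.019, 0.247], [0.751, -0.079, 0.252]]
[[0.726, 0.044, 0.214], [0.722, -0.018, 0.225], [0.722, -0.08, 0.229]]
[[0.693, 0.045, 0.194], [0.694, -0.018, 0.197], [0.691, -0.081, 0.209]]
[[0.663, 0.047, 0.166], [0.661, -0.018, 0.177], [0.66, -0.081, 0.182]]
```

View pics/s8.png

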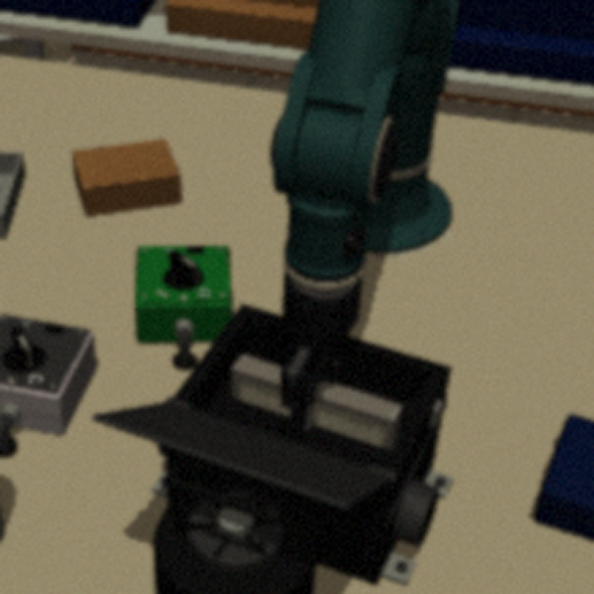

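The flap's depth slope is about 38°, i.e. an opening near 142° (2.5 rad, the stop). The fingers straddle the filter, so closing.

Call:
{"name": "apply_moves", "arguments": {"gripper": [0,0,0,0,0,0,0,0], "dp": [[0,0,0],[0,0,0],[0,0,0],[0,0,0],[0,0,0],[0,0,0],[0,0,0],[0,0,0]], "rot": [[0,0,0],[0,0,0],[0,0,0],[0,0,0],[0,0,0],[0,0,0],[0,0,0],[0,0,0]], "newtons": 50}}

```text
clock: 21.58
tcp_pos: [0.5395, 0.005, 0.1111]
ee_rot: [167.8, 89.8, 156.5]
wrist_force: [-5.5, 0.9, 8.4]
width: 0.283
```

```bash
python3 - <<'E'
from h import *
s,R=tool(); print(s["clock"],s["tcp_pos"],s["width"],s["wrist_force"],s["ft_torque"],R.round(3)[:,0],"jaw az",np.degrees(np.arctan2(R[1,2],R[0,2])))
E
```

```text
21.575 [0.53952095 0.00503475 0.11111183] 0.2827649387179223 [-5.50676088  0.90167702  8.43684743] [0.25788101 1.6020624  0.00740182] [-0.003  0.001 -1.   ] jaw az -11.33275038081773
```

Call:
{"name": "apply_moves", "arguments": {"gripper": [0,0,0,0,0,0,0,0,0], "dp": [[-0.006,0,0.03],[0,0,0.05],[0,0,0.05],[0,0,0.05],[0,0,0.05],[0,0,0.05],[0,0,0.05],[0,0,0.05],[0,0,0]], "rot": [[0,0,0],[0,0,0],[0,0,0],[0,0,0],[0,0,0],[0,0,0],[0,0,0],[0,0,0],[0,0,0]]}}

```text
clock: 22.7
tcp_pos: [0.5402, 0.0045, 0.1868]
ee_rot: [17.9, 89.9, 6.5]
wrist_force: [-1.0, 0.2, -2.4]
width: 0.286
```

```bash
python3 - <<'E'
from h import *
s,R=tool(); print(s["clock"],s["tcp_pos"],s["width"],s["wrist_force"],s["ft_torque"],R.round(3)[:,0],"jaw az",np.degrees(np.arctan2(R[1,2],R[0,2])))
p,d2=capture("scene"); cv2.imwrite("pics/s9.png",cv2.resize(p[100:320,230:450,::-1],None,fx=2.7,fy=2.7,interpolation=cv2.INTER_CUBIC))
E
```

```text
22.7 [0.5402392  0.00453805 0.18682976] 0.2863481754259344 [-1.01046439  0.23687991 -2.41157585] [ 0.00155364  0.02276718 -0.04609438] [ 0.002  0.    -1.   ] jaw az -11.351000787127644
```

View pics/s9.png

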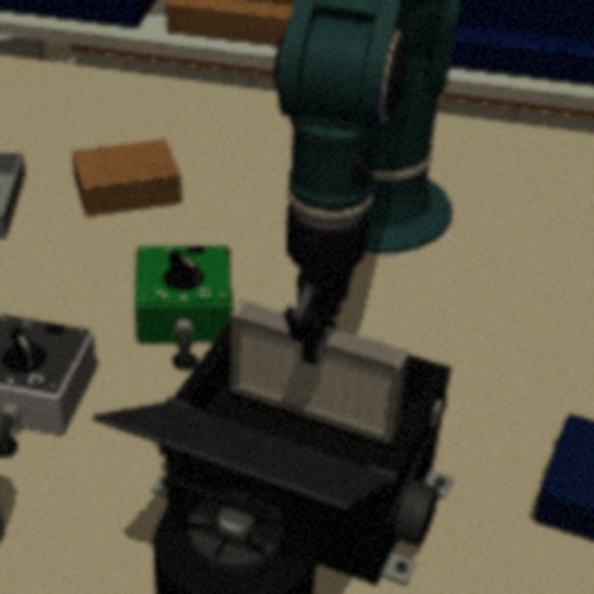

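The filter is following upright in the grip (320,370). Raising it well clear.

Call:
{"name": "apply_moves", "arguments": {"gripper": [0,0,0,0,0,0,0,0,0,0,0,0,0,0], "dp": [[0,0,0.04],[0,0,0.08],[0,0,0.1],[0,0,0.1],[0,0,0.1],[0,0,0.1],[0,0,0.1],[0,0,0.08],[0,0,0.04],[0,0,0.01],[0,0,0],[0,0,0],[0,0,0],[0,0,0]], "rot": [[0,0,0],[0,0,0],[0,0,0],[0,0,0],[0,0,0],[0,0,0],[0,0,0],[0,0,0],[0,0,0],[0,0,0],[0,0,0],[0,0,0],[0,0,0],[0,0,0]]}}

```text
clock: 24.5
tcp_pos: [0.5396, 0.0045, 0.3356]
ee_rot: [-157.0, 90.0, -168.4]
wrist_force: [-0.2, -0.5, -1.4]
width: 0.285
```

```bash
python3 - <<'E'
from h import *
s,R=tool(); print(s["clock"],s["tcp_pos"],s["width"],s["wrist_force"],s["ft_torque"],abs(s["dq"]).max(),R.round(3)[:,0],"jaw az",np.degrees(np.arctan2(R[1,2],R[0,2])))
p,d2=capture("scene"); cv2.imwrite("pics/s10.png",cv2.resize(p[60:320,180:470,::-1],None,fx=2.3,fy=2.3,interpolation=cv2.INTER_CUBIC))
P=cloud("scene",d2); r=regions_of("filter","scene"); print([x["score"] for x in r])
if r:
    m=r[0]["region"]; v,u=np.where(m); print(u.min(),u.max(),v.min(),v.max()); z=P[m][:,2]; print("z pct",np.percentile(z,[1,2,5,50,95,99]).round(3))
    for a in range(u.min()+4,u.max()-2,8):
        c=v[u==a]; print(a,c.max(),P[c.max()-1,a].round(3),end="; ")
p,d=capture("top"); cv2.imwrite("pics/t10.png",cv2.resize(p[120:350,150:520,::-1],None,fx=2.1,fy=2.1,interpolation=cv2.INTER_CUBIC))
E
```

```text
24.5 [0.5395832  0.00452683 0.33564855] 0.28478423102948297 [-0.15596629 -0.53899364 -1.37690886] [-0.03616002 -0.0078334  -0.02709376] 0.08317075675686948 [-0. -0. -1.] jaw az -11.354004363575445
[0.62]
317 387 166 222
z pct [0.257 0.259 0.262 0.313 0.364 0.366]
321 205 [ 0.539 -0.071  0.262]; 329 206 [ 0.538 -0.049  0.262]; 337 209 [ 0.544 -0.027  0.261]; 345 211 [ 0.549 -0.005  0.263]; 353 214 [0.553 0.017 0.261]; 361 217 [0.559 0.039 0.26 ]; 369 219 [0.561 0.06  0.259]; 377 222 [0.571 0.081 0.262];
```

View pics/s10.png

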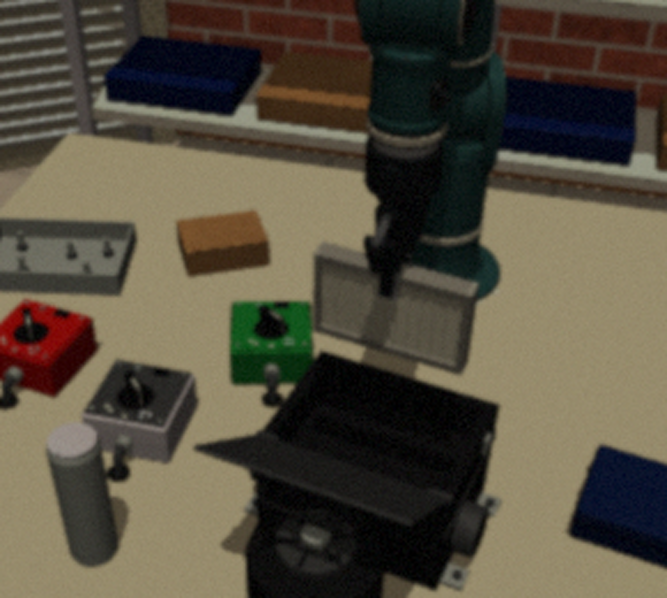

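View pics/t10.png

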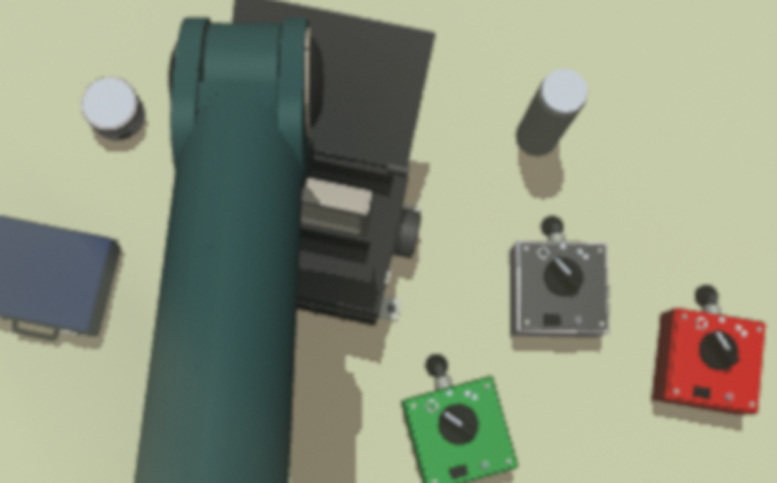

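The filter hangs upright and clear. Its lower edge reads about 0.26 m and level along its length, the flap is folded back, the grey knob points at the ring, and the bystanders haven't moved. Handing in.

```bash
python3 - <<'E'
from plant import *
print(finish_job()); print(observe()["clock"])
E
```

```text
the job is handed in; nothing more can be done
None
the job is handed in; nothing more can be done
```

I did the whole job in the order asked and handed it in at about 25 s of the 72 s allowed. No verdict came back, so success rests on my own checks.

- **Fan off:** I turned the grey control's knob about 80° anticlockwise, from the two dots to the ring. The last top picture shows its pointer at the ring. I did not touch the red and green look-alikes.
- **Flap folded back:** I lifted it by the bow grip to about 80°, then pushed it over to its stop, where the force rose to about 43 N at the fingertips without further movement. The depth slope gave an opening of about 142°, against a stop at 143°.
- **Filter held up:** I drew it straight up and held it by its top edge. The lower edge measured about 0.26 m above the bench, level along its length, so roughly 11 cm above the unit's 0.15 m top. The tool was vertical and the arm nearly still, and the wrist felt only about the filter's weight (1.4 N).
- **Other things on the bench:** in the last pictures the case, piston and can look unmoved. I compared these by eye only.

Two checks did not agree at first. An early plane fit of the flap gave 107°, but it had picked up other surfaces, and the point depths gave 142°. On the first part of the lift the arc ran a few millimetres inside the flap's true path, with about 25 N at the wrist, and I corrected it.

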